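Unclip the crevice nozzle from the hand vac and put it away in the tool tray

ROBOT

A 6-joint arm with a two-finger parallel gripper is mounted at the origin on the work surface. World frame = base frame: x ahead of the robot, y to its left, z up, the work surface at z = 0. Lengths are in m, angles in degrees, forces in N, time in s.
With the tool pointing down it reaches from about 0.4 to 0.825 m from the base axis. Payload 7 kg.
Tool frame: the origin (TCP) lies between the finger pads; the fingertips stand 19 mm ahead of it and the grasp point (between the pads) is the TCP (r.finger_overhang is the distance from the TCP to the fingertips, in m); z points along the fingers, y is the direction in which the jaws open and shut (so a half turn about z gives the same grasp; the last joint's range is limited). The gripper opens to 88 mm and grips with 3 to 60 N. Pads are 19 mm wide; open, the fingers measure 130 mm over their backs; the gripper's body (78 mm by 193 mm) begins 47 mm behind the grasp point.
Start: joints at [81.251, 20.546, 0.682, 0, -70.136, -16.507], TCP at [0.288, 0.61, 0.246] pointing down, gripper open.
Joint ranges: [-176.03, 176.03], [-82.01, 121.73], [-58.28, 71.71], [-173.87, 95.51], [-174.79, -0.11], [-173.66, 173.66]. Speed limits (degrees/s): [136.94, 136.94, 172.46, 180, 180, 180].

INTERFACE

Orientations are given as [roll, pitch, yaw] about the fixed x, y, z axes, in that order (R = Rz(yaw) Ry(pitch) Rx(roll)).
In Python, from plant import r, optics gives the robot as it stands. The module is installed in compiled form; this text tells all that it offers.
- The arm moves only by the tool step_arm, never from a script. Its argument "increments" is a list of rows, each an object of numbers: "tx", "ty", "tz": the shift along the world's x, y, z in mm; "ax", "ay", "az": the turn, a rotation vector about the world's x, y, z in degrees; "claw": the gripper command: -1 is shut, 1 is fully open, values between are in proportion. In form: [{"tx": .., "ty": .., "tz": .., "ax": .., "ay": .., "az": .., "claw": ..}, ...]. A call has 1 to 12 rows; each row shifts and turns the commanded pose from where the row before left it; what a row does not reach is not made up. A row lasts 1/10 s, in which the tool goes at most 50 mm and 8.59 degrees, less where a joint would pass 70% of its speed; a pose out of reach is approached as far as the arm can. A call with a gripper value outside its range is refused whole. The fingers move at their own pace and stop on an object; "newtons" is the grip in N (left out, the last holds). Time passes only in rows, so rows that do not move let the fingers close. It gives the time, the measured TCP pose, the force and the opening at its end, in the units of the state.
- r.get_state(): the state, without advancing time (a new reading comes with each control period).
- optics.capture(name): name is "side" or "top"; returns a dict with "image" (420x560x3 uint8, blue, green, red), "depth" (420x560 float32, m along the optical axis (not along the pixel's ray), 0 where there is no reading), "fx", "fy", "cx", "cy" (pixels), "distortion" ([k1, k2, p1, p2, k3] as OpenCV has them; the pictures are not rectified), "R" (3x3) and "t" (3): a world point X has camera coordinates R X + t. Camera axes: x right, y down, z forward; pixel columns grow to the right and rows downward; lengths in m; the calibration is good to about 2 mm. A picture is of the moment at which its call begins.
- r.close_job(): hands the job in, once; it reports no verdict.
The state is a dict: "time_s": time; "joints": joint angles; "qd": joint speeds; "joint_torque": joint torques, N m; "tcp_pos": TCP position; "eef_rot": TCP orientation; "contact_force": force on the tool from outside, world axes, zero at the start; "moment": the same for the moment, N m; "gripper_width": finger opening in m.
Only numpy, scipy, OpenCV 4.12 (cv2) and the standard library are available. Lean on these libraries where they do the work, as an engineer would, in place of code of your own. Each camera call takes 0.05 s, during which the arm holds its last target. There are 200 camera calls.

TASK

Take the crevice nozzle off the hand vac, holding its release button in while you pull it straight off the snout, and lay it (don't drop it) flat in its long pocket in the tool tray, with the slanted mouth looking up, tail in the short slot and blade in the long one. The pink dashboard brush that was left lying across the tray belongs down in its own straight pocket alongside, either way round. Leave the mug, spray bottle, wax tin, valve tool and scent jars where they stand.

Things in the scene. Friction and masses are not known exactly. Their poses are not given: they have to be found in the camera images.
- nozzle_grip (a point): Middle of the crevice nozzle's collar (on its axis, half height). x runs along the nozzle from the vac to the tip, z up. Collar: x -23 to +23 mm, 42 mm wide (y +-21), 40 high (z +-20). The black ribbed release button is on its +y side, a plain wall on -y: a pinch across y at this point holds the collar and pushes the button in. 49 mm wide over the button when out, 43 when in.
- nozzle: Crevice nozzle of the hand vac: rigid grey plastic, about 100 g, 212 mm long; origin and axes as nozzle_grip. Tail that plugs into the vac: x -59 to -23 mm, 31 wide, 29 high. Blade: x +23 to +153 mm, underside flat, level with the collar's (z -20); 38 wide and 38 high at its root, tapering to 28 wide and 3 high at the tip, where the slanted mouth looks up. It balances about 20 mm ahead of its origin.
- nozzle_tip (a point): The lower edge of the crevice nozzle's tip, 153 mm ahead of nozzle_grip along x and 18.5 mm below it.
- release (a joint): Release button of the nozzle, in m: 0 out (latched), 0.006 fully in. Spring: about 2 N at the start, 6 N fully in; comes out again when let go. A catch moves with it behind a lip inside the snout: below about 0.004 the nozzle is locked on, beyond 0.0045 it slides off freely along its x.
- release_face (a point): Centre of the button's outer face (28 mm along the nozzle by 20 mm high), 7 mm out from the collar's +y side (28 mm from the nozzle's axis) when out; axes as nozzle_grip.
- vac_seat (a point): Fixed point where nozzle_grip is while the nozzle is clipped on, 78 mm above the counter; x points straight out of the snout, level; z up. 23.5 mm behind it is the mouth of the snout (41 mm wide, 39 high). The tail is free of the snout after a straight pull of 37 mm. Clipped on, the nozzle droops by up to 2 degrees.
- vac: Cordless hand vac lying in its charging cradle, fixed; origin on the counter under the mouth of its snout, x out of the snout. Snout 46 mm long; behind it the round body (88 mm across, axis 78 mm up) to 293 mm behind, with a handle on top up to 185 mm above the counter, starting 120 mm behind the mouth. Under the nozzle there is only the counter and perhaps the valve tool.
- nozzle_bay (a point): Fixed point in the tray: where nozzle_grip lies (24 mm above the counter) when the nozzle is put away, in the middle of its play (8 mm each way along, 6 mm sideways). x runs to the tip end of the nozzle's pocket, z up. The pocket: tail slot 43 mm wide (x -67 to -36 mm), finger trough (x -36 to +36), blade slot 52 mm wide to x +87, then 44 mm wide to x +161.
- tray: Tool tray, black rubber insert, 310 (x) x 240 x 28 mm, fixed; origin under its middle. Pockets 24 mm deep, their pale floor 4 mm above the counter. At y +50 mm the nozzle pocket (short tail slot, long blade slot with a step), at y -70 the even brush pocket from the -x wall. A finger trough crosses both, x -83 to -11 mm, y +-116, so fingers can reach the floor on both sides of either tool.
- nozzle_bay_tip (a point): Fixed point in the tray: where nozzle_tip lies when the nozzle is put away; 153 mm ahead of nozzle_bay.
- brush_mid (a point): Middle of the pink plastic dashboard brush, half-way up, on the handle (22 mm wide here). x runs along the brush to the grey bristles, z up. It balances within 10 mm of this point.
- brush: Pink dashboard brush: rigid, 60 g, 190 mm long, 16 mm thick, flat; origin under its middle, axes as brush_mid. Bristle end 38 mm wide, handle end 24; both 95 mm from the middle. At the start it lies across the tray on top of the insert (28 mm above the counter), over the nozzle pocket.
- brush_bay (a point): Fixed point in the tray: where brush_mid lies (12 mm above the counter) when the brush is in its own pocket: parallel to the nozzle pocket, 120 mm to its -y side; axes as nozzle_bay. The pocket is 54 mm wide and 210 mm long, and the finger trough crosses it at this point. The brush fits either way round.
- mug: Green enamel mug, 80 mm across, 80 mm tall, handle to +y reaching 77 mm from the middle; origin under its middle. Bystander.
- spray: White trigger spray bottle, 74 mm across, 222 mm tall, beside the vac on the button side; origin under its middle. Bystander, tall.
- wax: Flat steel wax tin, 93 mm across, 34 mm tall; origin under its middle. Bystander.
- valve_tool: Chrome four-way valve stem tool lying flat, a cross of 86 x 64 x 15 mm; origin under its middle. Bystander, lies under or beside the nozzle's blade.
- turntable: White melamine turntable, 216 mm across, 26 mm high, fixed; origin under its middle.
- jar0: Squat glass scent jar with a perforated tin lid, 66 mm across, 56 mm tall, on the turntable; origin under its middle. Bystander.
- jar1: Squat glass scent jar with a perforated tin lid, 66 mm across, 56 mm tall, on the turntable; origin under its middle. Bystander.
- jar2: Squat glass scent jar with a perforated tin lid, 66 mm across, 56 mm tall, on the turntable; origin under its middle. Bystander.
- jar3: Squat glass scent jar with a perforated tin lid, 66 mm across, 56 mm tall, on the turntable; origin under its middle. Bystander.

How it is judged:
By the outcome, as a careful person would: the job done as asked, in the order asked, and still so for the second after the job is handed in, with the robot touching nothing.
It also fails if it takes over 64 s, if anything falls off the work surface, if the arm or the gripper's body presses on something with over 40 N, if the wrist force passes 120 N, or if a joint passes its speed limit or range.

## Working session

There is one attempt and no reset: what is moved stays moved. The work goes in short steps, Python scripts to look and compute and a tool call to move; the robot and the scene stay as the last step left them, time stands still between calls to the robot, and variables do not carry over. Pictures are saved under pics/ and viewed, about 8 in all and at most 12, crops included, and the job is handed in when it is done.

Besides the shell and the picture viewer there is one more tool, called after ">>>" by a JSON object that holds its "fn" and its "kwargs". step_arm: Moves the arm, as the interface text tells. Its arguments: {"type":"object","properties":{"increments":{"type":"array","items":{"type":"object","properties":{"tx":{"type":"number"},"ty":{"type":"number"},"tz":{"type":"number"},"ax":{"type":"number"},"ay":{"type":"number"},"az":{"type":"number"},"claw":{"type":"number"}}}},"newtons":{"type":"number"}},"required":["increments"]}

```bash
mkdir -p pics; cat > h.py <<'E'
import numpy as np, cv2
from plant import r, optics
def cap(n,save=None):
    c=optics.capture(n)
    c['K']=np.array([[c['fx'],0,c['cx']],[0,c['fy'],c['cy']],[0,0,1.]]); c['d']=np.array(c['distortion'],float)
    c['R']=np.array(c['R']);c['t']=np.array(c['t'])
    if save: cv2.imwrite('pics/'+save,c['image'])
    return c
def rays(c,uv):
    p=cv2.undistortPoints(np.array(uv,float).reshape(-1,1,2),c['K'],c['d']).reshape(-1,2)
    d=np.c_[p,np.ones(len(p))]
    return -c['R'].T@c['t'], d@c['R'], d
def onz(c,uv,z):
    o,w,_=rays(c,uv); s=(z-o[2])/w[:,2]; return o+w*s[:,None]
def cloud(c):
    H,W=c['depth'].shape; v,u=np.mgrid[:H,:W]
    o,w,_=rays(c,np.c_[u.ravel(),v.ravel()])
    return (o+w*c['depth'].reshape(-1,1)).reshape(H,W,3)
E
python3 - <<'E'
from h import *
a=cap('top','top0.png');b=cap('side','side0.png')
for c in(a,b): print(-c['R'].T@c['t'],c['R'][2])
print(r.get_state())
E
```

```text
[0.4591614  0.05053324 1.2565278 ] [ 0.11536308 -0.00428132 -0.99331417]
[ 0.55379805 -0.89282523  0.65647591] [ 0.02508618  0.84621862 -0.532245  ]
{'time_s': 0.1, 'joints': array([ 8.12508531e+01,  2.05888366e+01,  6.39039614e-01, -1.52221085e-02,
       -7.01372883e+01, -1.65091331e+01]), 'qd': array([ 0.07091356, -0.13892562,  0.20533221,  0.05439456, -0.04739661,
        0.05411997]), 'joint_torque': array([-1.57545488e-03, -5.84160519e+01,  2.93751150e+01,  7.01539367e+00,
        1.01811503e-02, -4.97442488e-05]), 'tcp_pos': array([0.28785964, 0.61008856, 0.24470741]), 'eef_rot': array([ 1.79912438e+02, -1.10282712e-02, -2.52634545e+01]), 'contact_force': array([-0.36816285, -0.39128086, -0.46542562]), 'moment': array([-0.07319888,  0.00754802,  0.02374172]), 'gripper_width': 0.08759739443910201}
```

View pics/top0.png

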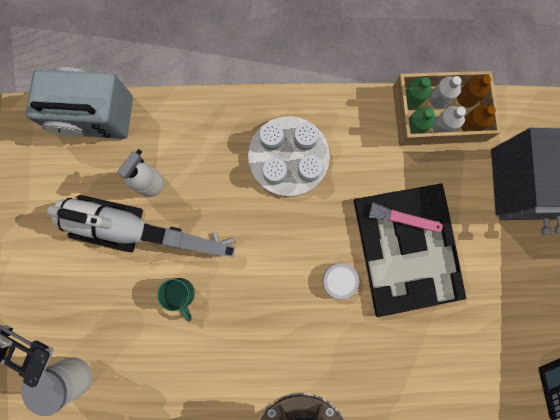

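View pics/side0.png

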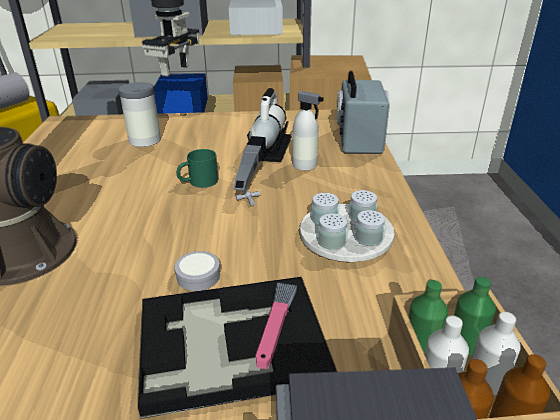

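Top view: the vac is at about (100,222), with its nozzle running to the tip at (230,250). The tray is at about (410,250), with the pink brush from (375,212) to (440,227). Next I'll measure with depth and take a zoomed crop.

```bash
python3 - <<'E'
from h import *
a=cap('top')
np.savez('top0.npz',P=cloud(a))
P=cloud(a);im=a['image'];hsv=cv2.cvtColor(im,cv2.COLOR_BGR2HSV)
v,u=np.mgrid[:420,:560]
print('table z',np.median(P[330:400,420:450,2]))
# brush
m=((hsv[...,0]>155)&(hsv[...,0]<178)&(hsv[...,1]>90)&(u>350)&(v<260)).astype(np.uint8)
ys,xs=np.nonzero(m);print('pink',len(xs),'z',np.median(P[...,2][m>0]))
Q=onz(a,np.c_[xs,ys],0.044)[:,:2];(c,s,an)=cv2.minAreaRect(Q.astype(np.float32)*1000);print('pink rect',c,s,an)
# brush by height on tray
h=P[...,2];m2=(h>0.037)&(h<0.055)&(u>355)&(u<460)&(v>195)&(v<240)
print('high px',m2.sum(),cv2.minAreaRect(P[m2][:,:2].astype(np.float32)*1000))
# tray black
m3=((im.max(2)<45)&(u>345)&(u<470)&(v>175)&(v<325)).astype(np.uint8)
n,l,st,_=cv2.connectedComponentsWithStats(m3);k=1+st[1:,4].argmax()
ys,xs=np.nonzero(l==k);Q=onz(a,np.c_[xs,ys],0.028)[:,:2];print('tray',cv2.minAreaRect(Q.astype(np.float32)*1000))
# pale floor
# nozzle profile
m4=(u>155)&(u<245)&(v>215)&(v<265)&(h>0.03)
Q=P[m4];d=np.array([0,-1.])
for i in range(3):
    cc=Q[:,:2].mean(0);w,V=np.linalg.eigh(np.cov((Q[:,:2]-cc).T));d=V[:,1]*(-np.sign(V[1,1]))
print('noz dir',d,np.degrees(np.arctan2(d[1],d[0])))
s=(P[...,:2]-cc)@d;t=(P[...,:2]-cc)@np.array([-d[1],d[0]])
print('cc',cc)
for q in np.arange(-.15,.15,.01):
    k=(abs(s-q)<.005)&(abs(t)<.06)&(h>.05)
    if k.sum()>2: print(round(q,3),k.sum(),'z',np.percentile(P[k][:,2],[50,95]).round(3),'t',np.percentile(t[k],[2,98]).round(3),np.median(im[k],0))
def cr(x0,y0,w,hh,f):return cv2.resize(im[y0:y0+hh,x0:x0+w],None,fx=f,fy=f,interpolation=cv2.INTER_CUBIC)
A=cr(345,175,130,145,4);B=cr(110,140,145,145,2.7)
B=cv2.resize(B,(270,270));C=np.zeros((580,800,3),np.uint8);C[:580,:520]=A;C[:270,520:790]=B
C[280:550,520:790]=cv2.resize(im[210:265,145:245],(270,270*55//100)) if 0 else cv2.resize(im[195:275,160:240],(270,270),interpolation=cv2.INTER_CUBIC)
cv2.imwrite('pics/crop1.png',C)
E
```

```text
table z 0.0015987368302471383
pink 594 z 0.044944456031264624
pink rect (553.9986572265625, -274.99761962890625) (159.08767700195312, 238.35565185546875) 6.133135795593262
high px 748 ((572.1394653320312, -285.8644714355469), (195.9130859375, 45.10993194580078), 77.3693618774414)
tray ((488.47021484375, -291.16094970703125), (308.461181640625, 243.0369873046875), 9.237027168273926)
noz dir [-0.2470314  -0.96900748] -104.3019149332632
cc [0.51157598 0.26046228]
-0.15 118 z [0.107 0.114] t [-0.036  0.026] [175. 173. 171.]
-0.14 105 z [0.104 0.111] t [-0.032  0.022] [175. 174. 172.]
-0.13 93 z [0.101 0.107] t [-0.029  0.02 ] [167. 166. 167.]
-0.12 74 z [0.099 0.104] t [-0.024  0.018] [34. 32. 33.]
-0.11 69 z [0.099 0.102] t [-0.022  0.017] [33. 31. 32.]
-0.1 66 z [0.099 0.102] t [-0.022  0.017] [34. 32. 32.]
-0.09 70 z [0.099 0.102] t [-0.022  0.018] [34. 31. 32.]
-0.08 80 z [0.098 0.102] t [-0.021  0.018] [32.5 31.5 31. ]
-0.07 54 z [0.097 0.101] t [-0.021  0.016] [113.5 113.  111.5]
-0.06 80 z [0.098 0.101] t [-0.021  0.024] [127.  123.  121.5]
-0.05 77 z [0.098 0.101] t [-0.02   0.02
[... 215 characters left out ...]
z [0.091 0.095] t [-0.018  0.015] [127. 122. 121.]
0.0 57 z [0.088 0.091] t [-0.017  0.015] [126. 123. 121.]
0.01 57 z [0.085 0.089] t [-0.017  0.015] [126. 123. 121.]
0.02 53 z [0.082 0.086] t [-0.016  0.014] [129. 124. 122.]
0.03 54 z [0.08  0.084] t [-0.015  0.014] [130. 124. 124.]
0.04 52 z [0.078 0.081] t [-0.014  0.014] [130. 125. 125.]
0.05 48 z [0.076 0.08 ] t [-0.013  0.014] [131. 126. 125.]
0.06 47 z [0.074 0.077] t [-0.013  0.014] [132. 127. 126.]
0.07 48 z [0.071 0.076] t [-0.013  0.014] [133. 128. 127.]
0.08 52 z [0.069 0.072] t [-0.014  0.014] [124.  126.  125.5]
0.09 45 z [0.064 0.07 ] t [-0.013  0.014] [46. 44. 45.]
0.1 32 z [0.058 0.063] t [-0.013  0.013] [112.  108.5 107.5]
```

View pics/crop1.png

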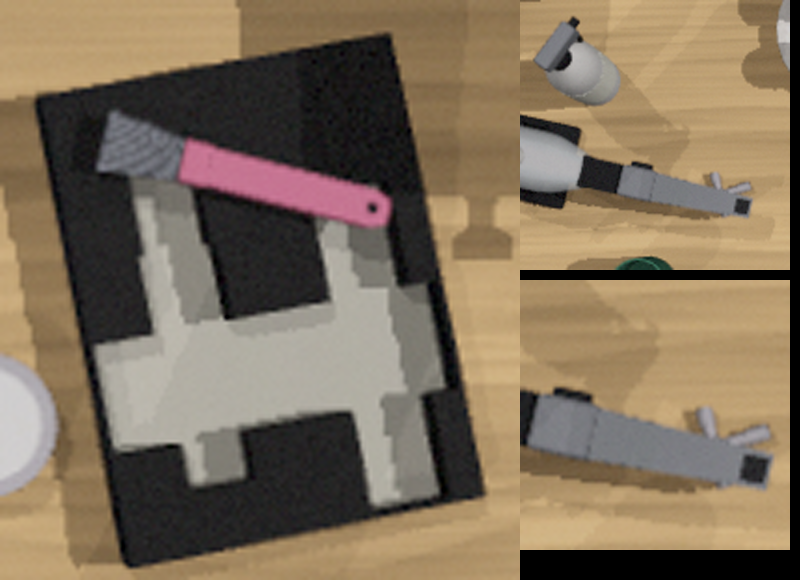

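The crop shows the nozzle pocket on the tray's left (+y) side, with the short tail slot at the bottom, and the brush pocket on the right. The brush lies across both, bristles to the left. My estimates are tray yaw 9.2°, brush mid (572,-286) at yaw 77.4°, and vac seat about (522,307) at yaw -103°. I'm moving to the brush first.

>>> {"fn": "step_arm", "kwargs": {"increments": [{"tx":14.2,"ty":-44.8,"tz":-4.5,"az":-3.9,"claw":0.14},{"tx":14.2,"ty":-44.8,"tz":-4.5,"az":-3.9,"claw":0.14},{"tx":14.2,"ty":-44.8,"tz":-4.5,"az":-3.9,"claw":0.14},{"tx":14.2,"ty":-44.8,"tz":-4.5,"az":-3.9,"claw":0.14},{"tx":14.2,"ty":-44.8,"tz":-4.5,"az":-3.9,"claw":0.14},{"tx":14.2,"ty":-44.8,"tz":-4.5,"az":-3.9,"claw":0.14},{"tx":14.2,"ty":-44.8,"tz":-4.5,"az":-3.9,"claw":0.14},{"tx":14.2,"ty":-44.8,"tz":-4.5,"az":-3.9,"claw":0.14},{"tx":14.2,"ty":-44.8,"tz":-4.5,"az":-3.9,"claw":0.14},{"tx":14.2,"ty":-44.8,"tz":-4.5,"az":-3.9,"claw":0.14}]}}

```text
$.increments[0]: bad value
```

>>> {"fn": "step_arm", "kwargs": {"increments": [{"tx":14.2,"ty":-44.8,"tz":-4.5,"az":-3.9,"claw":0.14},{"tx":14.2,"ty":-44.8,"tz":-4.5,"az":-3.9,"claw":0.14},{"tx":14.2,"ty":-44.8,"tz":-4.5,"az":-3.9,"claw":0.14},{"tx":14.2,"ty":-44.8,"tz":-4.5,"az":-3.9,"claw":0.14},{"tx":14.2,"ty":-44.8,"tz":-4.5,"az":-3.9,"claw":0.14},{"tx":14.2,"ty":-44.8,"tz":-4.5,"az":-3.9,"claw":0.14},{"tx":14.2,"ty":-44.8,"tz":-4.5,"az":-3.9,"claw":0.14},{"tx":14.2,"ty":-44.8,"tz":-4.5,"az":-3.9,"claw":0.14},{"tx":14.2,"ty":-44.8,"tz":-4.5,"az":-3.9,"claw":0.14},{"tx":14.2,"ty":-44.8,"tz":-4.5,"az":-3.2,"claw":0.14},{"claw":0.14},{"claw":0.14}]}}

```text
$.increments[0]: bad value
```

```bash
python3 - <<'E'
from h import *
s=r.get_state();print(s['time_s'],s['tcp_pos'],s['eef_rot'],s['joints'],s['gripper_width'])
P=np.load('top0.npz')['P'];h=P[...,2]
c=np.array([.4885,-.2912]);a=np.radians(9.24);Rt=np.array([[np.cos(a),np.sin(a)],[-np.sin(a),np.cos(a)]])
L=(P[...,:2]-c)@Rt.T
ins=(abs(L[...,0])<.15)&(abs(L[...,1])<.115)
fl=ins&(h<.014)
for x0 in np.arange(-.145,.15,.02):
    k=fl&(abs(L[...,0]-x0)<.008); y=L[...,1][k]
    for nm,q in(('brush',y[(y<-.02)]),('noz',y[(y>0)])):
        if len(q)>3: print(round(x0,3),nm,(np.percentile(q,[2,98])*1000).round(),len(q),end=' | ')
    print()
# spray/vac around seat frame
g=np.array([.5217,.3074]);y=np.radians(-103.2);Rn=np.array([[np.cos(y),np.sin(y)],[-np.sin(y),np.cos(y)]])
N=(P[...,:2]-g)@Rn.T
k=(h>.11)&(N[...,1]>.04)&(N[...,1]<.2)&(abs(N[...,0])<.25)
print('spray local x,y range',np.percentile(N[k],[2,50,98],axis=0)*1000,'z',h[k].max())
for z0 in np.arange(.12,.22,.02):
    q=N[k&(abs(h-z0)<.01)]; 
    if len(q)>3:print(round(z0,2),(np.percentile(q,[2,98],axis=0)*1000).round().tolist())
# side check on brush
b=cap('side','side1.png');hs=cv2.cvtColor(b['image'],cv2.COLOR_BGR2HSV)
m=((hs[...,0]>155)&(hs[...,0]<178)&(hs[...,1]>90)); m[:250]=0
ys,xs=np.nonzero(m);Q=onz(b,np.c_[xs,ys],.044)[:,:2]*1000
print('side pink',len(xs),cv2.minAreaRect(Q.astype(np.float32)))
E
```

```text
0.15 [0.28785612 0.61015393 0.24482546] [ 1.79924640e+02 -8.87112829e-03 -2.52588023e+01] [ 8.12528214e+01  2.05832372e+01  6.45640059e-01 -1.37296040e-02
 -7.01371771e+01 -1.65069562e+01] 0.08798208314979415
-0.145 brush [-101.  -55.] 92 | 
-0.125 brush [-100.  -55.] 112 | 
-0.105 brush [-99. -54.] 112 | -0.105 noz [26. 62.] 91 | 
-0.085 brush [-111.  -23.] 145 | -0.085 noz [  4. 107.] 165 | 
-0.065 brush [-112.  -22.] 211 | -0.065 noz [  2. 107.] 251 | 
-0.045 brush [-114.  -22.] 210 | -0.045 noz [  3. 108.] 251 | 
-0.025 brush [-113.  -22.] 207 | -0.025 noz [  3. 108.] 254 | 
-0.005 brush [-101.  -28.] 114 | -0.005 noz [ 19. 101.] 125 | 
0.015 brush [-99. -53.] 107 | 0.015 noz [21. 68.] 112 | 
0.035 brush [-99. -52.] 68 | 0.035 noz [22. 68.] 112 | 
0.055 brush [-98. -93.] 4 | 0.055 noz [26. 65.] 94 | 
0.075 noz [27. 66.] 89 | 
0.095 noz [50. 67.] 10 | 


spray local x,y range [[-127.93182322   95.62692468]
 [-100.99881222  127.6895549 ]
 [ -80.55746954  168.79058354]] z 0.2278761108394416
0.12 [[-132.0, 93.0], [-79.0, 162.0]]
0.14 [[-130.0, 96.0], [-81.0, 159.0]]
0.16 [[-131.0, 101.0], [-86.0, 159.0]]
0.18 [[-120.0, 114.0], [-97.0, 162.0]]
0.2 [[-114.0, 109.0], [-91.0, 161.0]]
side pink 1120 ((313.7529602050781, -287.09698486328125), (219.46728515625, 672.3909301757812), 75.9580078125)
```

>>> {"fn": "step_arm", "kwargs": {"increments": [{"tx":14.2,"ty":-44.8,"tz":-4.5,"ax":0,"ay":0,"az":-3.9,"claw":0.14}]}}

```text
time_s: 0.3
tcp_pos: [0.3014, 0.5686, 0.2398]
eef_rot: [-180.0, -0.0, -29.0]
contact_force: [0.7, -1.1, 0.2]
gripper_width: 0.0839
```

>>> {"fn": "step_arm", "kwargs": {"increments": [{"tx":14.2,"ty":-44.8,"tz":-4.5,"ax":0,"ay":0,"az":-3.9,"claw":0.14},{"tx":14.2,"ty":-44.8,"tz":-4.5,"ax":0,"ay":0,"az":-3.9,"claw":0.14},{"tx":14.2,"ty":-44.8,"tz":-4.5,"ax":0,"ay":0,"az":-3.9,"claw":0.14},{"tx":14.2,"ty":-44.8,"tz":-4.5,"ax":0,"ay":0,"az":-3.9,"claw":0.14},{"tx":14.2,"ty":-44.8,"tz":-4.5,"ax":0,"ay":0,"az":-3.9,"claw":0.14},{"tx":14.2,"ty":-44.8,"tz":-4.5,"ax":0,"ay":0,"az":-3.9,"claw":0.14},{"tx":14.2,"ty":-44.8,"tz":-4.5,"ax":0,"ay":0,"az":-3.9,"claw":0.14},{"tx":14.2,"ty":-44.8,"tz":-4.5,"ax":0,"ay":0,"az":-3.9,"claw":0.14},{"tx":14.2,"ty":-44.8,"tz":-4.5,"ax":0,"ay":0,"az":-3.9,"claw":0.14},{"tx":14.2,"ty":-44.8,"tz":-4.5,"ax":0,"ay":0,"az":-3.9,"claw":0.14},{"tx":14.2,"ty":-44.8,"tz":-4.5,"ax":0,"ay":0,"az":-3.9,"claw":0.14},{"tx":14.2,"ty":-44.8,"tz":-4.5,"ax":0,"ay":0,"az":-3.9,"claw":0.14}]}}

```text
time_s: 1.5
tcp_pos: [0.4728, 0.0262, 0.1872]
eef_rot: [-180.0, 0.0, -76.1]
contact_force: [0.6, 1.2, 0.3]
gripper_width: 0.0501
```

>>> {"fn": "step_arm", "kwargs": {"increments": [{"tx":14.2,"ty":-44.8,"tz":-4.5,"ax":0,"ay":0,"az":-3.9,"claw":0.14},{"tx":14.2,"ty":-44.8,"tz":-4.5,"ax":0,"ay":0,"az":-3.9,"claw":0.14},{"tx":14.2,"ty":-44.8,"tz":-4.5,"ax":0,"ay":0,"az":-3.9,"claw":0.14},{"tx":14.2,"ty":-44.8,"tz":-4.5,"ax":0,"ay":0,"az":-3.9,"claw":0.14},{"tx":14.2,"ty":-44.8,"tz":-4.5,"ax":0,"ay":0,"az":-3.9,"claw":0.14},{"tx":14.2,"ty":-44.8,"tz":-4.5,"ax":0,"ay":0,"az":-3.9,"claw":0.14},{"tx":14.2,"ty":-44.8,"tz":-4.5,"ax":0,"ay":0,"az":-3.2,"claw":0.14},{"tx":0,"ty":0,"tz":0,"ax":0,"ay":0,"az":0,"claw":0.14}]}}

```text
time_s: 2.3
tcp_pos: [0.5723, -0.2902, 0.1536]
eef_rot: [179.9, -0.0, -102.9]
contact_force: [-0.9, 1.4, -0.1]
gripper_width: 0.0498
```

```bash
python3 - <<'E'
from h import *
b=cap('side');hs=cv2.cvtColor(b['image'],cv2.COLOR_BGR2HSV)
m=((hs[...,0]>155)&(hs[...,0]<178)&(hs[...,1]>90)).astype(np.uint8);m[:,:240]=0;m[:275]=0;m[:,320:]=0
n,l,st,_=cv2.connectedComponentsWithStats(m);k=1+st[1:,4].argmax();print(st[k])
ys,xs=np.nonzero(l==k);Q=onz(b,np.c_[xs,ys],.044)[:,:2]*1000
print('side pink z.044',cv2.minAreaRect(Q.astype(np.float32)))
P=cloud(b);K=(l==k)&(abs(P[...,2]-.0445)<.004);print('depth',K.sum(),cv2.minAreaRect(P[K][:,:2].astype(np.float32)*1000))
P=np.load('top0.npz')['P']
E
cp pics/side1.png /dev/null
```

```text
[ 255  302   33   67 1097]
side pink z.044 ((558.7235717773438, -312.4621887207031), (149.85528564453125, 31.246063232421875), 75.3221435546875)
depth 873 ((559.6500244140625, -305.74273681640625), (140.6770477294922, 27.175302505493164), 75.2143325805664)
```

```bash
python3 - <<'E'
from h import *
im=cv2.imread('pics/top0.png');hs=cv2.cvtColor(im,cv2.COLOR_BGR2HSV);P=np.load('top0.npz')['P']
m=((hs[...,0]>155)&(hs[...,0]<178)&(hs[...,1]>90)).astype(np.uint8)
n,l,st,_=cv2.connectedComponentsWithStats(m);k=1+st[1:,4].argmax();print(st[k])
K=(l==k);c=cap('top');ys,xs=np.nonzero(K)
for nm,Q in(('ray',onz(c,np.c_[xs,ys],.044)[:,:2]),('depth',P[K&(P[...,2]>.041)][:,:2])):
    print(nm,len(Q),cv2.minAreaRect(Q.astype(np.float32)*1000)); 
    v,*_=cv2.fitLine(Q.astype(np.float32)*1000,cv2.DIST_HUBER,0,.01,.01).reshape(2,2),;print(v,np.degrees(np.arctan2(v[0][1],v[0][0])))
b=cap('side');hs=cv2.cvtColor(b['image'],cv2.COLOR_BGR2HSV)
P=cloud(b);m=((hs[...,0]>155)&(hs[...,0]<178)&(hs[...,1]>90));m[:,:240]=0;m[:275]=0;m[:,320:]=0
print('side z pct',np.percentile(P[m][:,2],[5,50,95]))
Q=P[m&(P[...,2]>.042)&(P[...,2]<.047)][:,:2]*1000
for y0 in range(-370,-240,20):
    q=Q[abs(Q[:,1]-y0)<5]; print(y0,np.percentile(q[:,0],[3,97]) if len(q) else '')
Q=np.load('top0.npz')['P'][K&(np.load('top0.npz')['P'][...,2]>.041)]*1000
for y0 in range(-370,-240,20):
    q=Q[abs(Q[:,1]-y0)<5]; print(y0,np.percentile(q[:,0],[3,97]) if len(q) else '')
E
```

```text
[390 209  54  23 581]
ray 581 ((556.6534423828125, -307.5596923828125), (143.71629333496094, 33.30706024169922), 74.66752624511719)
[[ 2.5535539e-01  9.6684724e-01]
 [ 5.5872107e+02 -3.0522537e+02]] 75.20535
depth 471 ((534.298828125, -155.11131286621094), (75.8345718383789, 431.26593017578125), 10.098031997680664)
[[ 2.3190762e-01  9.7273779e-01]
 [ 5.5889246e+02 -3.0390845e+02]] 76.59059
side z pct [0.02827615 0.04288208 0.045038  ]
-370 [534.00201431 553.10522959]
-350 [535.53487948 558.46447272]
-330 [540.64346102 563.91761595]
-310 [545.87908638 569.61642931]
-290 [551.32581836 574.52423397]
-270 [556.98770567 580.89076517]
-250 [561.13137562 588.12125181]
-370 [534.78261228 552.81300061]
-350 [535.00158408 558.5219138 ]
-330 [540.61470758 561.23238175]
-310 [546.22313197 566.98810142]
-290 [551.5330754  572.81491834]
-270 [554.83673468 579.63851783]
-250 [559.8580077  585.62437298]
```

>>> {"fn": "step_arm", "kwargs": {"increments": [{"tx":-4,"ty":2.5,"tz":-35,"ax":0,"ay":0,"az":-1,"claw":0.14},{"tx":-4,"ty":2.5,"tz":-35,"ax":0,"ay":0,"az":-1.1,"claw":0.14},{"tx":0,"ty":0,"tz":0,"ax":0,"ay":0,"az":0,"claw":0.14},{"tx":0,"ty":0,"tz":0,"ax":0,"ay":0,"az":0,"claw":0.14}]}}

```text
time_s: 2.85
tcp_pos: [0.5643, -0.2797, 0.0865]
eef_rot: [180.0, -0.0, -104.5]
contact_force: [1.0, 0.6, 1.3]
gripper_width: 0.05
```

>>> {"fn": "step_arm", "kwargs": {"increments": [{"tx":0,"ty":-4,"tz":-24,"ax":0,"ay":0,"az":-0.5,"claw":0.14},{"tx":0,"ty":0,"tz":-12,"ax":0,"ay":0,"az":0,"claw":0.14},{"tx":0,"ty":0,"tz":0,"ax":0,"ay":0,"az":0,"claw":0.14},{"tx":0,"ty":0,"tz":0,"ax":0,"ay":0,"az":0,"claw":-1},{"tx":0,"ty":0,"tz":0,"ax":0,"ay":0,"az":0,"claw":-1},{"tx":0,"ty":0,"tz":0,"ax":0,"ay":0,"az":0,"claw":-1},{"tx":0,"ty":0,"tz":0,"ax":0,"ay":0,"az":0,"claw":-1}], "newtons": 25}}

```text
time_s: 3.55
tcp_pos: [0.5644, -0.2846, 0.0503]
eef_rot: [-179.9, 0.0, -105.1]
contact_force: [-1.6, 1.1, 5.4]
gripper_width: 0.0236
```

>>> {"fn": "step_arm", "kwargs": {"increments": [{"tx":0,"ty":0,"tz":20,"ax":0,"ay":0,"az":0,"claw":-1},{"tx":0,"ty":0,"tz":30,"ax":0,"ay":0,"az":0,"claw":-1},{"tx":-13.9,"ty":-10.7,"tz":0,"ax":0,"ay":0,"az":-8.2,"claw":-1},{"tx":-13.9,"ty":-10.7,"tz":0,"ax":0,"ay":0,"az":-8.2,"claw":-1},{"tx":-13.9,"ty":-10.7,"tz":0,"ax":0,"ay":0,"az":-8.2,"claw":-1},{"tx":-13.9,"ty":-10.7,"tz":0,"ax":0,"ay":0,"az":-8.2,"claw":-1},{"tx":-13.9,"ty":-10.7,"tz":0,"ax":0,"ay":0,"az":-8.2,"claw":-1},{"tx":-13.9,"ty":-10.7,"tz":0,"ax":0,"ay":0,"az":-8.2,"claw":-1},{"tx":-13.9,"ty":-10.7,"tz":0,"ax":0,"ay":0,"az":-8.2,"claw":-1},{"tx":-13.9,"ty":-10.7,"tz":0,"ax":0,"ay":0,"az":-8.2,"claw":-1},{"tx":0,"ty":0,"tz":0,"ax":0,"ay":0,"az":0,"claw":-1},{"tx":0,"ty":0,"tz":0,"ax":0,"ay":0,"az":0,"claw":-1}]}}

```text
time_s: 4.75
tcp_pos: [0.4528, -0.3704, 0.0998]
eef_rot: [-180.0, 0.0, -170.7]
contact_force: [0.3, -0.4, 0.0]
gripper_width: 0.0238
```

```bash
python3 - <<'E'
from h import *
t=cap('top');b=cap('side')
f=lambda im,x,y,w,h:cv2.resize(im[y:y+h,x:x+w],(390,450),interpolation=cv2.INTER_CUBIC)
cv2.imwrite('pics/c2.png',np.hstack([f(t['image'],345,170,130,150),f(b['image'],120,230,220,190)]))
print(r.get_state()['tcp_pos'],r.get_state()['gripper_width'])
# tray edges from top with brush gone: refine
im=t['image'];P=cloud(t);h=P[...,2]
c=np.array([.4885,-.2912]);a=np.radians(9.24);Rt=np.array([[np.cos(a),np.sin(a)],[-np.sin(a),np.cos(a)]])
L=(P[...,:2]-c)@Rt.T
k=(h>.02)&(h<.036)&(abs(L[...,0])<.18)&(abs(L[...,1])<.14)
print('left/+y edge',[(np.percentile(L[...,1][k&(abs(L[...,0]-x)<.008)],99)*1000).round(1) for x in(-.13,-.09,-.05,0,.05,.1,.14)])
print('far +x edge',[(np.percentile(L[...,0][k&(abs(L[...,1]-x)<.008)],99)*1000).round(1) for x in(-.1,-.05,0,.05,.1)])
print('near -x edge',[(np.percentile(L[...,0][k&(abs(L[...,1]-x)<.008)],1)*1000).round(1) for x in(-.02,0,.05,.1)])
fl=(h<.014)&(abs(L[...,1])<.12)
for x0 in np.arange(.005,.12,.02):
    y=L[...,1][fl&(abs(L[...,0]-x0)<.008)&(L[...,1]>0)]
    if len(y)>3: print(round(x0,3),(np.percentile(y,[2,98])*1000).round(1))
x=L[...,0][fl&(abs(L[...,1]-.047)<.008)];print('noz pocket x',x.min(),x.max())
E
```

```text
[ 0.45332101 -0.37001068  0.09973848] 0.023678121967446588
left/+y edge [np.float64(117.6), np.float64(118.3), np.float64(119.4), np.float64(117.2), np.float64(118.1), np.float64(117.9), np.float64(117.9)]Traceback (most recent call last):
  File "<stdin>", line 12, in <module>
    return _quantile_unchecked(
        a, q, axis, out, overwrite_input, method, keepdims, weights)
    return _ureduce(a,
                    func=_quantile_ureduce_func,
    ...<5 lines>...
                    overwrite_input=overwrite_input,
                    method=method)
    r = func(a, **kwargs)
    result = _quantile(arr,
                       quantiles=q,
    ...<2 lines>...
                       out=out,
                       weights=wgt)
    slices_having_nans = np.isnan(arr[-1, ...])
                                  ~~~^^^^^^^^^
IndexError: index -1 is out of bounds for axis 0 with size 0
```

View pics/c2.png

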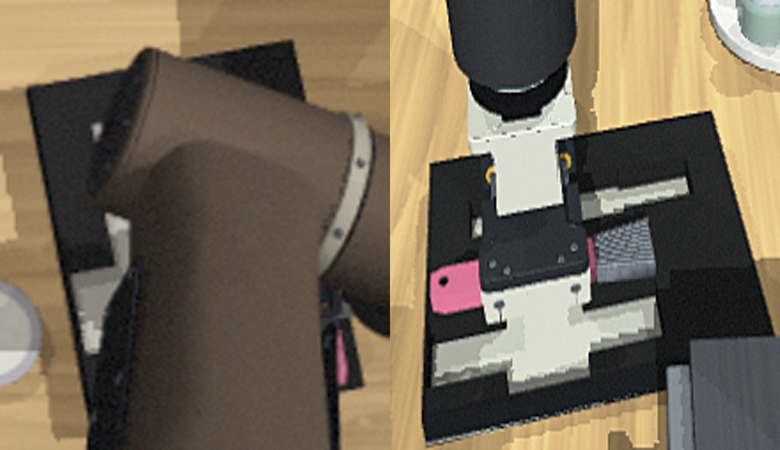

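The brush is lined up over its pocket, with the handle end at left (435,290) in the crop. One number check on its lengthwise position before lowering.

```bash
python3 - <<'E'
from h import *
b=cap('side');hs=cv2.cvtColor(b['image'],cv2.COLOR_BGR2HSV);P=cloud(b);h=P[...,2]
c=np.array([.4885,-.2912]);a=np.radians(9.24);Rt=np.array([[np.cos(a),np.sin(a)],[-np.sin(a),np.cos(a)]])
c=c+Rt.T@np.array([0,-.002])
L=(P[...,:2]-c)@Rt.T
m=((hs[...,0]>155)&(hs[...,0]<178)&(hs[...,1]>90)&(abs(L[...,0]+.047)<.12)&(abs(L[...,1]+.07)<.06))
top=m&(h>.09)
print(m.sum(),np.percentile(h[m],[5,50,95]),'x',np.percentile(L[...,0][m],[1,99]))
m2=(h>.085)&(h<.105)&(L[...,0]>.01)&(L[...,0]<.1)&(abs(L[...,1]+.07)<.05)
print('bristle end',m2.sum(),np.percentile(L[m2],[2,98],axis=0),h[m2].mean())
for x0 in(-.13,-.115,-.1): 
    q=L[...,1][top&(abs(L[...,0]-x0)<.006)]; print(x0,np.percentile(q,[3,97]) if len(q) else '')
# tray edges from side
k=(h>.022)&(h<.034)&(abs(L[...,0])<.18)&(abs(L[...,1])<.14)
for x0 in(-.13,.1): print('y edges',x0,np.percentile(L[...,1][k&(abs(L[...,0]-x0)<.008)],[1,99]))
for y0 in(-.1,.0,.09): print('x edges',y0,np.percentile(L[...,0][k&(abs(L[...,1]-y0)<.008)],[1,99]))
E
```

```text
586 [0.02915473 0.09208715 0.0948918 ] x [-0.14444852  0.00103705]
bristle end 528 [[ 0.01087472 -0.08877917]
 [ 0.05104331 -0.05358644]] 0.09218467272489606
-0.13 [-0.08207214 -0.0597141 ]
-0.115 [-0.08281103 -0.05906628]
-0.1 [-0.08160302 -0.05925139]
y edges -0.13 [-0.11988248  0.11776721]
y edges 0.1 [-0.10805793  0.11718782]
x edges -0.1 [-0.15300356  0.15290205]
x edges 0.0 [-0.15493616  0.15369579]
x edges 0.09 [-0.15324343  0.15240005]
```

>>> {"fn": "step_arm", "kwargs": {"increments": [{"tx":0,"ty":0,"tz":-40,"ax":0,"ay":0,"az":0,"claw":-1},{"tx":0,"ty":0,"tz":-20,"ax":0,"ay":0,"az":0,"claw":-1},{"tx":0,"ty":0,"tz":-10,"ax":0,"ay":0,"az":0,"claw":-1},{"tx":0,"ty":0,"tz":-3,"ax":0,"ay":0,"az":0,"claw":-1},{"tx":0,"ty":0,"tz":0,"ax":0,"ay":0,"az":0,"claw":-1}]}}

```text
time_s: 5.4
tcp_pos: [0.4533, -0.3699, 0.027]
eef_rot: [-180.0, -0.0, -170.7]
contact_force: [0.4, 0.4, -0.9]
gripper_width: 0.0236
```

>>> {"fn": "step_arm", "kwargs": {"increments": [{"tx":0,"ty":0,"tz":-1,"ax":0,"ay":0,"az":0,"claw":-0.09},{"tx":0,"ty":0,"tz":0,"ax":0,"ay":0,"az":0,"claw":-0.09},{"tx":0,"ty":0,"tz":0,"ax":0,"ay":0,"az":0,"claw":-0.09},{"tx":0,"ty":0,"tz":15,"ax":0,"ay":0,"az":0,"claw":-0.09},{"tx":0,"ty":0,"tz":40,"ax":0,"ay":0,"az":0,"claw":0.2},{"tx":2,"ty":20,"tz":40,"ax":0,"ay":0,"az":5,"claw":0.6},{"tx":4,"ty":36,"tz":30,"ax":0,"ay":0,"az":6,"claw":0.6},{"tx":5,"ty":45,"tz":20,"ax":0,"ay":0,"az":6,"claw":0.6},{"tx":5,"ty":45,"tz":15,"ax":0,"ay":0,"az":6,"claw":0.6},{"tx":5,"ty":45,"tz":10,"ax":0,"ay":0,"az":6,"claw":0.6},{"tx":5,"ty":45,"tz":0,"ax":0,"ay":0,"az":6,"claw":0.6},{"tx":5,"ty":45,"tz":0,"ax":0,"ay":0,"az":6,"claw":0.6}]}}

```text
time_s: 6.6
tcp_pos: [0.484, -0.0874, 0.1966]
eef_rot: [-179.9, 0.1, -129.5]
contact_force: [0.9, 0.4, -0.4]
gripper_width: 0.0699
```

```bash
python3 - <<'E'
from h import *
b=cap('side');t=cap('top')
s=r.get_state();print(s['tcp_pos'],s['eef_rot'])
g=np.array([.5217,.3074]);y=np.radians(-103.2);Rn=np.array([[np.cos(y),np.sin(y)],[-np.sin(y),np.cos(y)]])
for nm,c in(('side',b),('top',t)):
    P=cloud(c);h=P[...,2];N=(P[...,:2]-g)@Rn.T*1000
    print(nm)
    for x in list(range(-60,-20,10))+list(range(-18,170,12)):
        k=(abs(N[...,0]-x)<5)&(abs(N[...,1])<40)&(h>.045)&(h<.13)
        if k.sum()>4:
            zt=np.percentile(h[k],95);kk=k&(h>zt-.008)
            print(x,k.sum(),'ztop %.1f'%(zt*1000),'y',np.percentile(N[...,1][kk],[3,97]).round(1),'gray',np.median(c['image'][kk]))
    k=(abs(N[...,1])<25)&(h>.05)&(h<.13)&(N[...,0]>50);print('tip x',np.percentile(N[...,0][k],99.5))
# brush
P=cloud(t);hs=cv2.cvtColor(t['image'],cv2.COLOR_BGR2HSV)
m=((hs[...,0]>155)&(hs[...,0]<178)&(hs[...,1]>90));m[:180]=0;m[:,:350]=0;m[:,465:]=0
print('pink z',m.sum(),np.percentile(P[m][:,2],[5,50,95]) if m.sum() else '')
C=np.hstack([cv2.resize(t['image'][190:270,130:250],(400,267),interpolation=2),cv2.resize(b['image'][130:210,210:330],(400,267),interpolation=2)])
D=np.hstack([cv2.resize(t['image'][170:320,345:475],(400,330),interpolation=2),cv2.resize(b['image'][260:420,110:350],(400,330),interpolation=2)])
cv2.imwrite('pics/c3.png',np.vstack([C,D]))
E
```

```text
[ 0.48465156 -0.08509104  0.19642626] [-1.79928367e+02  1.17184343e-01 -1.29275637e+02]
side
-60 27 ztop 98.3 y [-7.9 19. ] gray 25.0
-50 21 ztop 97.0 y [-3.  20.7] gray 28.0
-40 18 ztop 98.2 y [-3.1 20.1] gray 25.0
-30 22 ztop 98.2 y [-0.7 20.3] gray 25.5
-18 8 ztop 97.2 y [ 5.7 18.6] gray 142.0
-6 16 ztop 97.8 y [ 7.8 20.9] gray 126.0
138 14 ztop 63.0 y [-13.8  -3.8] gray 16.0
150 13 ztop 58.1 y [-11.3  -0.7] gray 58.0
tip x 150.34356659180696
top
-60 70 ztop 102.0 y [-18.2  19.1] gray 40.0
-50 62 ztop 102.4 y [-18.5  19. ] gray 42.0
-40 72 ztop 101.7 y [-19.1  19.8] gray 41.0
-30 72 ztop 103.2 y [-17.2  19.9] gray 40.5
-18 66 ztop 101.4 y [-17.9  19. ] gray 140.5
-6 78 ztop 101.5 y [-18.7  18.6] gray 139.5
6 81 ztop 101.7 y [-18.4  18. ] gray 131.0
18 69 ztop 101.0 y [-17.6  17.6] gray 114.5
30 65 ztop 96.8 y [-15.9  16.2] gray 110.0
42 59 ztop 94.1 y [-15.2  16. ] gray 109.0
54 61 ztop 91.2 y [-15.   12.9] gray 107.0
66 53 ztop 86.7 y [-14.7  14.4] gray 106.0
78 46 ztop 84.1 y [-12.7  14.3] gray 104.0
90 38 ztop 81.2 y [-7.2 14.7] gray 102.0
102 32 ztop 78.5 y [-4.6 14. ] gray 98.0
114 21 ztop 75.1 y [ 2. 14.] gray 97.0
126 11 ztop 73.0 y [ 8.3 13.2] gray 86.0
tip x 129.32409968496503
pink z 521 [0.01457216 0.02153065 0.02599677]
```

View pics/c3.png

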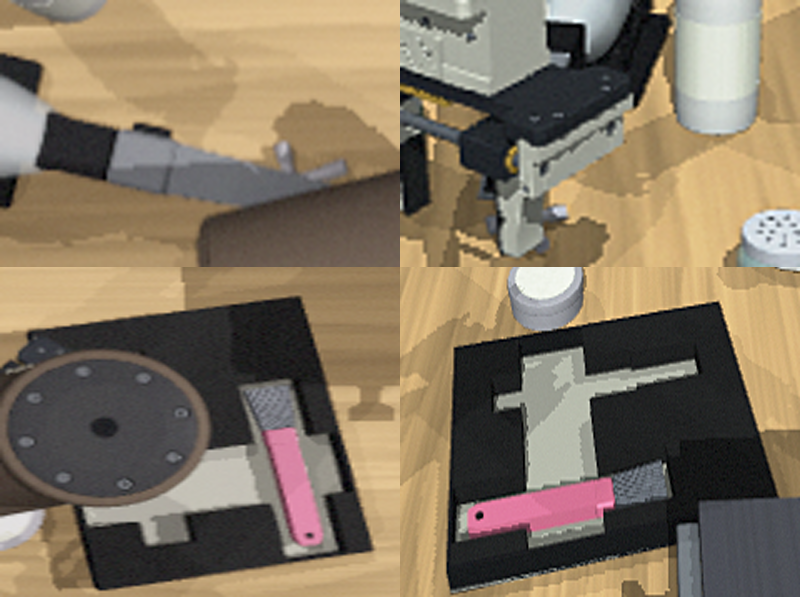

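Both views show the brush seated in its pocket, and its top reads z ≈ 21 mm. The nozzle collar is where I estimated. Next I'm going above it.

>>> {"fn": "step_arm", "kwargs": {"increments": [{"tx":3.7,"ty":39.2,"tz":0,"ax":0,"ay":0,"az":4.4,"claw":0.6},{"tx":3.7,"ty":39.2,"tz":0,"ax":0,"ay":0,"az":4.4,"claw":0.6},{"tx":3.7,"ty":39.2,"tz":0,"ax":0,"ay":0,"az":4.4,"claw":0.6},{"tx":3.7,"ty":39.2,"tz":0,"ax":0,"ay":0,"az":4.4,"claw":0.6},{"tx":3.7,"ty":39.2,"tz":0,"ax":0,"ay":0,"az":4.4,"claw":0.6},{"tx":3.7,"ty":39.2,"tz":0,"ax":0,"ay":0,"az":4.1,"claw":0.6},{"tx":3.7,"ty":39.2,"tz":-5,"ax":0,"ay":0,"az":0,"claw":0.6},{"tx":3.7,"ty":39.2,"tz":-5,"ax":0,"ay":0,"az":0,"claw":0.6},{"tx":3.7,"ty":39.2,"tz":-5,"ax":0,"ay":0,"az":0,"claw":0.6},{"tx":3.7,"ty":35,"tz":-5,"ax":0,"ay":0,"az":0,"claw":0.6},{"tx":0,"ty":0,"tz":0,"ax":0,"ay":0,"az":0,"claw":0.6},{"tx":0,"ty":0,"tz":0,"ax":0,"ay":0,"az":0,"claw":0.6}]}}

```text
time_s: 7.9
tcp_pos: [0.5207, 0.2988, 0.175]
eef_rot: [180.0, -0.1, -103.6]
contact_force: [-0.7, -0.2, -0.0]
gripper_width: 0.07
```

>>> {"fn": "step_arm", "kwargs": {"increments": [{"tx":1,"ty":8,"tz":-35,"ax":0,"ay":0,"az":0.4,"claw":0.6},{"tx":0,"ty":0,"tz":-35,"ax":0,"ay":0,"az":0,"claw":0.6},{"tx":0,"ty":0,"tz":-20,"ax":0,"ay":0,"az":0,"claw":0.6},{"tx":0,"ty":0,"tz":-7,"ax":0,"ay":0,"az":0,"claw":0.6},{"tx":0,"ty":0,"tz":0,"ax":0,"ay":0,"az":0,"claw":0.6},{"tx":0,"ty":0,"tz":0,"ax":0,"ay":0,"az":0,"claw":0.6}]}}

```text
time_s: 8.5
tcp_pos: [0.5226, 0.3067, 0.08]
eef_rot: [-179.9, 0.1, -103.3]
contact_force: [-0.2, -0.3, 0.6]
gripper_width: 0.0703
```

```bash
python3 - <<'E'
from h import *
b=cap('side');t=cap('top')
cv2.imwrite('pics/c4.png',np.hstack([cv2.resize(t['image'][190:270,130:230],(400,320),interpolation=2),cv2.resize(b['image'][100:220,200:350],(400,320),interpolation=2)]))
E
```

View pics/c4.png

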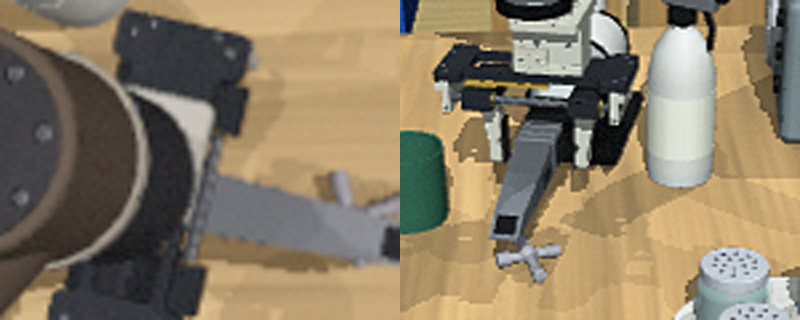

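The fingers straddle the collar, with the nozzle between them and the spray bottle clear. Closing now.

>>> {"fn": "step_arm", "kwargs": {"increments": [{"tx":-0.5,"ty":0,"tz":-1.5,"ax":0,"ay":0,"az":0,"claw":0.2},{"tx":0,"ty":0,"tz":0,"ax":0,"ay":0,"az":0,"claw":-1},{"tx":0,"ty":0,"tz":0,"ax":0,"ay":0,"az":0,"claw":-1},{"tx":0,"ty":0,"tz":0,"ax":0,"ay":0,"az":0,"claw":-1},{"tx":0,"ty":0,"tz":0,"ax":0,"ay":0,"az":0,"claw":-1},{"tx":0,"ty":0,"tz":0,"ax":0,"ay":0,"az":0,"claw":-1}], "newtons": 35}}

```text
time_s: 9.2
tcp_pos: [0.521, 0.3066, 0.0773]
eef_rot: [180.0, -0.0, -103.2]
contact_force: [-3.3, -1.9, 5.2]
gripper_width: 0.0427
```

The opening is 42.7 mm, so the button is fully in, and the forces are low. Pulling straight out.

>>> {"fn": "step_arm", "kwargs": {"increments": [{"tx":-1.1,"ty":-4.9,"tz":0,"ax":0,"ay":0,"az":0,"claw":-1},{"tx":-1.1,"ty":-4.9,"tz":0,"ax":0,"ay":0,"az":0,"claw":-1},{"tx":0,"ty":0,"tz":0,"ax":0,"ay":0,"az":0,"claw":-1}]}}

```text
time_s: 9.5
tcp_pos: [0.5189, 0.296, 0.077]
eef_rot: [180.0, -0.0, -103.3]
contact_force: [-0.3, -0.9, 1.0]
gripper_width: 0.042
```

>>> {"fn": "step_arm", "kwargs": {"increments": [{"tx":-1.8,"ty":-7.8,"tz":0,"ax":0,"ay":0,"az":0,"claw":-1},{"tx":-1.8,"ty":-7.8,"tz":0,"ax":0,"ay":0,"az":0,"claw":-1},{"tx":-1.8,"ty":-7.8,"tz":0,"ax":0,"ay":0,"az":0,"claw":-1},{"tx":-1.8,"ty":-7.8,"tz":0,"ax":0,"ay":0,"az":0,"claw":-1},{"tx":-2.3,"ty":-9.7,"tz":0,"ax":0,"ay":0,"az":0,"claw":-1},{"tx":-3,"ty":-14,"tz":0,"ax":0,"ay":0,"az":0,"claw":-1},{"tx":-3,"ty":-14,"tz":0,"ax":0,"ay":0,"az":0,"claw":-1},{"tx":0,"ty":0,"tz":0,"ax":0,"ay":0,"az":0,"claw":-1}]}}

```text
time_s: 10.3
tcp_pos: [0.5027, 0.2256, 0.077]
eef_rot: [180.0, -0.0, -103.3]
contact_force: [-0.1, 0.6, -2.0]
gripper_width: 0.0426
```

```bash
python3 - <<'E'
from h import *
b=cap('side');t=cap('top')
cv2.imwrite('pics/c5.png',np.hstack([cv2.resize(t['image'][180:280,130:260],(400,308),interpolation=2),cv2.resize(b['image'][100:220,200:350],(400,308),interpolation=2)]))
s=r.get_state();print(s['contact_force'],s['moment'])
E
```

```text
[ 0.37169964  0.91397557 -0.20920613] [ 0.09943387 -0.0948876   0.01912034]
```

View pics/c5.png

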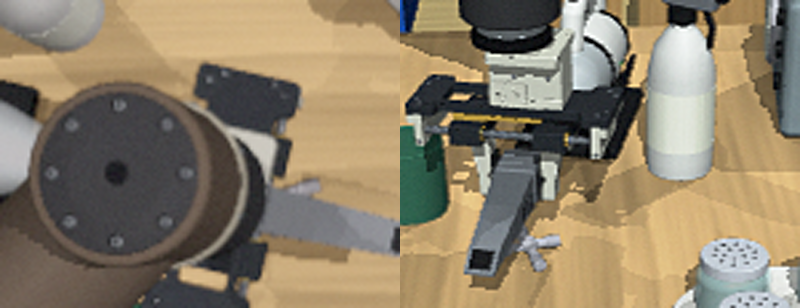

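The nozzle is free of the snout and held level; the valve tool at (535,250) is untouched. Lifting it and carrying it to the tray.

>>> {"fn": "step_arm", "kwargs": {"increments": [{"tx":0,"ty":0,"tz":25,"ax":0,"ay":0,"az":0,"claw":-1},{"tx":0,"ty":0,"tz":40,"ax":0,"ay":0,"az":0,"claw":-1},{"tx":0,"ty":-10,"tz":35,"ax":0,"ay":0,"az":0,"claw":-1},{"tx":-3,"ty":-25,"tz":20,"ax":0,"ay":0,"az":4,"claw":-1},{"tx":-5,"ty":-34,"tz":0,"ax":0,"ay":0,"az":7.5,"claw":-1},{"tx":-5,"ty":-34,"tz":0,"ax":0,"ay":0,"az":7.5,"claw":-1},{"tx":-5,"ty":-34,"tz":0,"ax":0,"ay":0,"az":7.5,"claw":-1},{"tx":-5,"ty":-34,"tz":0,"ax":0,"ay":0,"az":7.5,"claw":-1},{"tx":-5,"ty":-34,"tz":0,"ax":0,"ay":0,"az":7.5,"claw":-1},{"tx":-5,"ty":-34,"tz":0,"ax":0,"ay":0,"az":7.5,"claw":-1},{"tx":-5,"ty":-34,"tz":0,"ax":0,"ay":0,"az":7.5,"claw":-1},{"tx":-5,"ty":-34,"tz":0,"ax":0,"ay":0,"az":7.5,"claw":-1}]}}

```text
time_s: 11.6
tcp_pos: [0.4605, -0.0802, 0.1974]
eef_rot: [-180.0, -0.0, -38.9]
contact_force: [-0.3, 0.5, -1.4]
gripper_width: 0.0425
```

>>> {"fn": "step_arm", "kwargs": {"increments": [{"tx":-5,"ty":-34,"tz":0,"ax":0,"ay":0,"az":7.5,"claw":-1},{"tx":-5,"ty":-34,"tz":0,"ax":0,"ay":0,"az":7.5,"claw":-1},{"tx":-5,"ty":-34,"tz":-10,"ax":0,"ay":0,"az":7.5,"claw":-1},{"tx":-5,"ty":-34,"tz":-20,"ax":0,"ay":0,"az":7.5,"claw":-1},{"tx":-5,"ty":-20,"tz":-20,"ax":0,"ay":0,"az":7.5,"claw":-1},{"tx":0,"ty":0,"tz":-20,"ax":0,"ay":0,"az":7.5,"claw":-1},{"tx":0,"ty":0,"tz":0,"ax":0,"ay":0,"az":0,"claw":-1},{"tx":0,"ty":0,"tz":0,"ax":0,"ay":0,"az":0,"claw":-1}]}}

```text
time_s: 12.4
tcp_pos: [0.4359, -0.2351, 0.1274]
eef_rot: [180.0, 0.0, 5.5]
contact_force: [0.2, -1.2, -0.8]
gripper_width: 0.0424
```

>>> {"fn": "step_arm", "kwargs": {"increments": [{"tx":-1.5,"ty":-16.3,"tz":-20,"ax":0,"ay":0,"az":3.7,"claw":-1},{"tx":0,"ty":0,"tz":-20,"ax":0,"ay":0,"az":0,"claw":-1},{"tx":0,"ty":0,"tz":0,"ax":0,"ay":0,"az":0,"claw":-1},{"tx":0,"ty":0,"tz":0,"ax":0,"ay":0,"az":0,"claw":-1}]}}

```text
time_s: 12.8
tcp_pos: [0.435, -0.2511, 0.0882]
eef_rot: [180.0, -0.0, 9.4]
contact_force: [-0.3, 0.0, -0.1]
gripper_width: 0.0425
```

```bash
cat > chk.py <<'E'
from h import *
import sys
b=cap('side');t=cap('top')
cv2.imwrite('pics/'+sys.argv[1],np.hstack([cv2.resize(t['image'][160:320,340:480],(390,450),interpolation=2),cv2.resize(b['image'][225:415,120:350],(400,450),interpolation=2)]))
s=r.get_state();print(s['tcp_pos'],s['eef_rot'],s['contact_force'],s['gripper_width'])
a=np.radians(9.24);Rt=np.array([[np.cos(a),np.sin(a)],[-np.sin(a),np.cos(a)]])
c0=np.array([.4885,-.2912])+Rt.T@np.array([0,-.002])
zb=float(sys.argv[2])  # expected grip height
for nm,c in(('side',b),('top',t)):
    P=cloud(c);h=P[...,2];L=((P[...,:2]-c0)@Rt.T-np.array([-.047,.05]))*1000
    print(nm)
    for x in list(range(-60,-20,8))+list(range(30,165,12)):
        k=(abs(L[...,0]-x)<5)&(abs(L[...,1])<30)&(h>max(zb-.022,.009 if zb>.05 else .0))&(h<zb+.025)
        if k.sum()>4:
            zt=np.percentile(h[k],96);kk=k&(h>zt-.006)
            print(x,k.sum(),'ztop %.1f'%(zt*1000),'y',np.percentile(L[...,1][kk],[3,97]).round(1),'zmin %.1f'%(np.percentile(h[k],4)*1000))
E
python3 chk.py c6.png 0.087
```

```text
[ 0.43531537 -0.25119015  0.08864339] [ 1.79941942e+02 -1.25727636e-01  9.44039241e+00] [ 0.02971782  0.43847942 -0.61315919] 0.042668877763270364
side
-60 104 ztop 104.4 y [-15.8  11.8] zmin 77.1
-52 139 ztop 104.3 y [-16.   11.2] zmin 77.9
-44 38 ztop 103.7 y [-16.9   9.2] zmin 76.0
30 14 ztop 76.4 y [-19.9 -17.8] zmin 66.2
42 63 ztop 99.2 y [-19.8  17.5] zmin 68.1
54 145 ztop 96.5 y [-18.6  16. ] zmin 68.3
66 140 ztop 93.3 y [-18.   16.5] zmin 67.2
78 124 ztop 90.9 y [-17.2  14.7] zmin 66.8
90 117 ztop 88.2 y [-16.8  14.4] zmin 67.5
102 111 ztop 85.5 y [-16.5  14.7] zmin 68.0
114 96 ztop 83.0 y [-15.6  12.9] zmin 67.2
126 89 ztop 80.4 y [-14.8  14.2] zmin 66.7
138 64 ztop 76.1 y [-13.9  12.5] zmin 67.6
150 12 ztop 68.4 y [-13.5   7.4] zmin 65.3
top
-60 12 ztop 111.0 y [10.1 13.7] zmin 87.6
78 28 ztop 94.8 y [-15.7   9.3] zmin 88.5
90 61 ztop 93.2 y [-14.8  15.5] zmin 75.8
102 58 ztop 90.4 y [-15.1  15.1] zmin 74.2
114 53 ztop 86.1 y [-13.1  15.2] zmin 74.6
126 51 ztop 85.0 y [-12.8  14.1] zmin 73.8
138 48 ztop 79.1 y [-11.2  14.4] zmin 69.0
150 12 ztop 70.8 y [-11.4  11.5] zmin 65.9
```

View pics/c6.png

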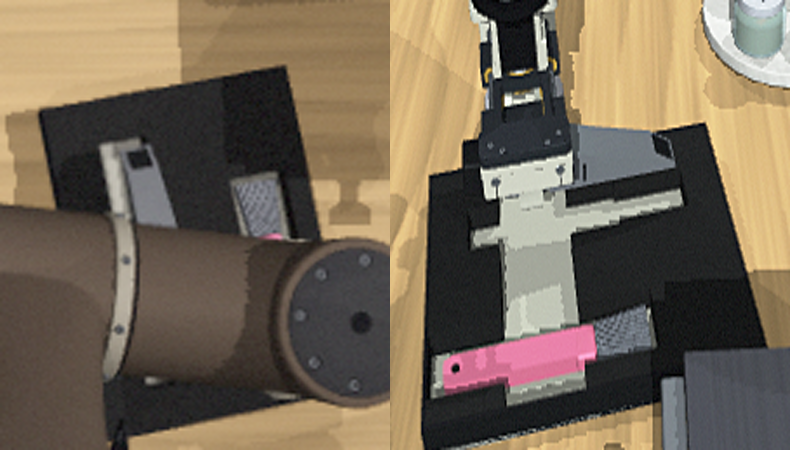

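The nozzle is level over its pocket: underside about 68 mm throughout, sideways offset under 1 mm, mouth up, tail toward the short slot. Lowering it.

>>> {"fn": "step_arm", "kwargs": {"increments": [{"tx":0,"ty":0,"tz":-25,"ax":0,"ay":0,"az":0,"claw":-1},{"tx":0,"ty":0,"tz":-15,"ax":0,"ay":0,"az":0,"claw":-1},{"tx":0,"ty":0,"tz":-10,"ax":0,"ay":0,"az":0,"claw":-1},{"tx":0,"ty":0,"tz":-6,"ax":0,"ay":0,"az":0,"claw":-1},{"tx":0,"ty":0,"tz":-4,"ax":0,"ay":0,"az":0,"claw":-1},{"tx":0,"ty":0,"tz":-1.5,"ax":0,"ay":0,"az":0,"claw":-1},{"tx":0,"ty":0,"tz":0,"ax":0,"ay":0,"az":0,"claw":-1},{"tx":0,"ty":0,"tz":0,"ax":0,"ay":0,"az":0,"claw":-1}]}}

```text
time_s: 13.7
tcp_pos: [0.4345, -0.2515, 0.0261]
eef_rot: [180.0, -0.1, 9.4]
contact_force: [-0.6, 0.2, 1.4]
gripper_width: 0.0427
```

>>> {"fn": "step_arm", "kwargs": {"increments": [{"tx":0,"ty":0,"tz":-0.8,"ax":0,"ay":0,"az":0,"claw":-1},{"tx":0,"ty":0,"tz":0,"ax":0,"ay":0,"az":0,"claw":-1},{"tx":0,"ty":0,"tz":0,"ax":0,"ay":0,"az":0,"claw":-1}]}}

```text
time_s: 14.0
tcp_pos: [0.4344, -0.2514, 0.025]
eef_rot: [180.0, -0.0, 9.4]
contact_force: [-2.1, -0.6, 1.9]
gripper_width: 0.0428
```

>>> {"fn": "step_arm", "kwargs": {"increments": [{"tx":0,"ty":0,"tz":-0.6,"ax":0,"ay":0,"az":0,"claw":-1},{"tx":0,"ty":0,"tz":0,"ax":0,"ay":0,"az":0,"claw":-1},{"tx":0,"ty":0,"tz":0,"ax":0,"ay":0,"az":0,"claw":-1}]}}

```text
time_s: 14.3
tcp_pos: [0.4343, -0.2514, 0.0246]
eef_rot: [180.0, -0.0, 9.5]
contact_force: [-2.4, 0.9, 8.1]
gripper_width: 0.0425
```

Contact is at about 8 N upward, so it's on the floor. I'll release gently and retreat upward.

>>> {"fn": "step_arm", "kwargs": {"increments": [{"tx":0,"ty":0,"tz":0,"ax":0,"ay":0,"az":0,"claw":0.0},{"tx":0,"ty":0,"tz":0,"ax":0,"ay":0,"az":0,"claw":0.35},{"tx":0,"ty":0,"tz":0,"ax":0,"ay":0,"az":0,"claw":0.35},{"tx":0,"ty":0,"tz":0,"ax":0,"ay":0,"az":0,"claw":0.35},{"tx":0,"ty":0,"tz":15,"ax":0,"ay":0,"az":0,"claw":0.35},{"tx":0,"ty":0,"tz":30,"ax":0,"ay":0,"az":0,"claw":0.35},{"tx":0,"ty":0,"tz":45,"ax":0,"ay":0,"az":0,"claw":0.35},{"tx":0,"ty":0,"tz":45,"ax":0,"ay":0,"az":0,"claw":0.35},{"tx":0,"ty":45,"tz":20,"ax":0,"ay":0,"az":0,"claw":0.35},{"tx":0,"ty":45,"tz":0,"ax":0,"ay":0,"az":0,"claw":0.35},{"tx":0,"ty":45,"tz":0,"ax":0,"ay":0,"az":0,"claw":0.35},{"tx":0,"ty":45,"tz":0,"ax":0,"ay":0,"az":0,"claw":0.35}]}}

```text
time_s: 15.5
tcp_pos: [0.4337, -0.0699, 0.1794]
eef_rot: [-180.0, -0.0, 9.4]
contact_force: [0.8, -0.1, 0.3]
gripper_width: 0.0592
```

>>> {"fn": "step_arm", "kwargs": {"increments": [{"tx":0,"ty":45,"tz":0,"ax":0,"ay":0,"az":0,"claw":0.35},{"tx":0,"ty":45,"tz":0,"ax":0,"ay":0,"az":0,"claw":0.35},{"tx":0,"ty":45,"tz":0,"ax":0,"ay":0,"az":0,"claw":0.35},{"tx":0,"ty":0,"tz":0,"ax":0,"ay":0,"az":0,"claw":0.35},{"tx":0,"ty":0,"tz":0,"ax":0,"ay":0,"az":0,"claw":0.35}]}}

```text
time_s: 16.0
tcp_pos: [0.4338, 0.0646, 0.1789]
eef_rot: [180.0, 0.0, 9.6]
contact_force: [-0.8, -0.8, -0.1]
gripper_width: 0.0589
```

```bash
python3 chk.py c7.png 0.024
```

```text
[0.43382855 0.06312528 0.17891199] [1.79985982e+02 3.80616610e-02 9.43545060e+00] [ 0.16115949 -0.1581198   0.37140914] 0.05884726727311267
side
-60 128 ztop 39.2 y [-20.   9.] zmin 25.8
-52 137 ztop 39.2 y [-20.2   8.8] zmin 26.0
-44 132 ztop 39.4 y [-20.1  10. ] zmin 25.7
-36 168 ztop 39.2 y [-19.2   9.8] zmin 2.7
-28 170 ztop 43.4 y [-23.4  12.2] zmin 2.4
30 178 ztop 40.5 y [-22.9  12.4] zmin 2.8
42 131 ztop 37.9 y [-22.   13.3] zmin 25.1
54 124 ztop 34.3 y [-21.5  12.6] zmin 23.1
66 123 ztop 32.0 y [-27.   27.6] zmin 20.2
78 125 ztop 29.7 y [-29.1  28.6] zmin 19.2
90 125 ztop 28.3 y [-27.4  27.1] zmin 19.6
102 119 ztop 28.3 y [-28.2  27.2] zmin 17.5
114 121 ztop 28.3 y [-29.7  28.9] zmin 14.6
126 124 ztop 28.7 y [-29.3  28.7] zmin 11.8
138 114 ztop 28.4 y [-29.   29.3] zmin 4.4
150 112 ztop 28.8 y [-29.5  29.8] zmin 2.7
162 148 ztop 28.9 y [-28.9  27.6] zmin 4.1
top
-60 77 ztop 42.3 y [-16.8  10.2] zmin 4.5
-52 86 ztop 42.8 y [-17.3   9.1] zmin 4.2
-44 90 ztop 42.6 y [-16.1  10. ] zmin 5.7
-36 95 ztop 42.7 y [-16.8  10.4] zmin 3.8
-28 77 ztop 46.8 y [-19.   12.3] zmin 3.2
30 89 ztop 45.6 y [-19.6  15.2] zmin 4.3
42 86 ztop 41.7 y [-20.3  13.1] zmin 6.0
54 87 ztop 40.0 y [-19.6  14.1] zmin 5.2
66 88 ztop 36.7 y [-20.4  28. ] zmin 5.3
78 86 ztop 34.8 y [-28.4  23. ] zmin 3.8
90 90 ztop 33.2 y [-29.5  27.6] zmin 6.8
102 86 ztop 32.4 y [-28.8  28.5] zmin 5.3
114 87 ztop 31.7 y [-29.1  28.8] zmin 5.5
126 84 ztop 31.5 y [-29.   28.2] zmin 5.2
138 84 ztop 32.3 y [-28.8  29.6] zmin 4.6
150 82 ztop 32.8 y [-29.2  29.3] zmin 3.8
162 92 ztop 33.1 y [-28.9  28.5] zmin 4.4
```

View pics/c7.png

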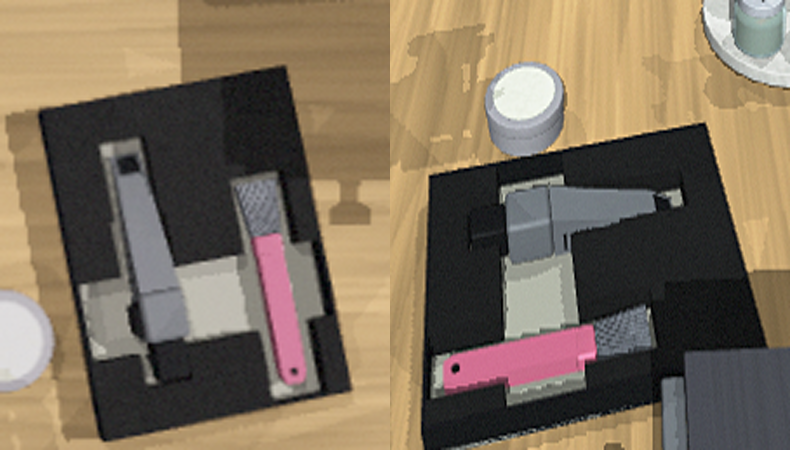

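The nozzle lies flat in its pocket: collar top about 43–44 mm, mouth up at (128,165), tail in the short slot, blade in the long one. The brush is in its own pocket. Last, I'll check that the bystanders haven't moved, then hand in.

```bash
python3 - <<'E'
from h import *
s0=cv2.imread('pics/side0.png');s1=cap('side')['image'];t0=cv2.imread('pics/top0.png');t1=cap('top')['image']
def sh(a,b,x0,y0,x1,y1):
    T=cv2.cvtColor(a[y0:y1,x0:x1],6);S=cv2.cvtColor(b[y0-10:y1+10,x0-10:x1+10],6)
    _,v,_,p=cv2.minMaxLoc(cv2.matchTemplate(S,T,cv2.TM_CCOEFF_NORMED));return (p[0]-10,p[1]-10,round(v,2))
for n,bx in dict(mug=(175,145,222,190),spray=(288,92,322,172),valve=(238,188,262,208),jars=(300,185,395,255),wax=(172,250,222,290)).items(): print('side',n,sh(s0,s1,*bx))
for n,bx in dict(mug=(155,275,200,322),spray=(118,148,165,198),valve=(212,230,238,258),jars=(245,115,332,198),wax=(320,262,360,300)).items(): print('top',n,sh(t0,t1,*bx))
s=r.get_state();print(s['time_s'],s['tcp_pos'])
E
```

```text
side mug (-10, 10, 0.43)
side spray (0, 0, 1.0)
side valve (0, 0, 0.74)
side jars (0, 0, 0.99)
side wax (0, 0, 0.99)
top mug (0, 0, 0.66)
top spray (0, 0, 1.0)
top valve (4, -9, 0.45)
top jars (0, 0, 0.99)
top wax (0, 0, 0.97)
16.2 [0.43396856 0.06258924 0.17900136]
```

```bash
python3 -c "
from plant import r
print(r.close_job())"
```

```text
the job is handed in; nothing more can be done
None
```

The nozzle and the brush are both in their tray pockets, and I handed the job in at about 16 s of the 64 s allowed. The hand-in reported no verdict.

**Brush:** I moved it first because it was lying over the nozzle pocket. It is down in its own pocket, with its top at about 21 mm against the expected 20 mm.

**Nozzle:** I pinched the collar until the button was fully in (42.7 mm opening), then pulled it straight off the snout, about 80 mm. I lowered it until it touched the floor with about 8 N and only then let go.
- It lies flat, with the mouth up, the tail in the short slot and the blade in the long one.
- The collar top is at about 43–44 mm, against the expected 44 mm.
- It sits about 3–4 mm to the -y side, within the 6 mm of play. I put this down to the button springing back out.

**Bystanders:** Comparing first and last pictures, the spray bottle, jars and wax tin show no shift in either view. Two matches were weaker:
- **Mug:** it shows no shift from above (match 0.66), but its side match failed (0.43), probably because the arm blocked the view.
- **Valve tool:** it shows no shift in the side view (0.74). The top view disagreed (0.45), probably because the nozzle that had partly covered it is gone.

I measured no large contact force at any step.

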